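Re-pin the length stop of a portioning jig at the longer setting

TASK

The length stop on the portioning jig is pinned for short pieces and the next batch is to be cut long. Pull the red-handled ball-lock pin up out of its hole, slide the stop along the rail away from the knife gate to the long-cut hole, and push the pin down through stop and plate until its collar sits fully home and the balls have clicked in. The long-cut plate was re-screwed by hand, so feel for its hole with a light hand and never force the pin; leave the other things on the worktop alone.

Things in the scene. Friction and masses are not known exactly. Their poses are not given: they have to be found in the camera images.
- jig: portioning jig, fixed, 170 (x) by 310 (y) mm, z up; origin under its centre on the worktop. Wooden bed (top z 22) on its -x half, across it a black knife gate at y -122 (up to z 68); an aluminium rail along y, at x +45, carries the steel stop. Two steel set plates in the rail, 8 mm thick, upper faces at z 44, each have one 13.2 mm hole, hidden under the stop's skirt.
- short_hole (a point): centre of the short-cut hole, where the pin starts, on the plate's upper face (jig x 45, y -30, z 44). The long-cut hole lies on the same line, anywhere from 34 to 56 mm farther along the jig's +y; both plates are clamped fast. From 12 to at most 34 mm past this hole, and again from 20 mm past the long-cut hole, are gaps where the tip can drop up to 8 mm, never deeper.
- stop (a joint): travel of the stop along the rail (m): 0 at the short-cut hole, grows to the jig's +y (away from the gate), from -0.010 to 0.068. A steel carriage with skirt, round boss and an upright fence blade over the bed (top 60 mm above the worktop). Friction about 2 N; it stays where it is left. A pin in a plate hole locks it; a pin raised clear of the plates but still in the boss drags it along.
- stop_bore (a point): centre of the mouth of the vertical 13.2 mm bore in the stop's round boss (34 mm across), on the boss's upper face, 78 mm above the worktop. The bore guides the pin for 16 mm, then widens to 19 mm down to the stop's underside, 32 mm below the mouth; the plates' upper faces are 2 mm below that.
- pin: ball-lock pin, loose, about 0.1 kg; origin on its axis at the collar's underside, z away from the tip. Steel shank 12 mm thick, collar 22 mm across and 4 mm thick. Home, the collar lies on the boss (origin 78 mm above the worktop). Raised 20 mm it is clear of the plate; raised 26 mm its balls catch again under the boss; raised 54 mm it is out of the stop.
- pin_grip (a point): centre of the pin's red T-handle, 19 mm above its origin; the handle is 40 (pin x) by 14 (pin y) by 22 mm high. At the start it lies across the rail, 14 mm thickness along the rail, within 0.15 rad.
- pin_tip (a point): end of the shank, 54 mm below the pin's origin, tapered to 10 mm over the last 1.5 mm. On a plate it rests with the pin 20 mm above home; within about 1.5 mm of the hole it draws stop and hole into line under light pressure and drops 4 mm farther, until the two spring balls (8 mm above the tip, out 2.5 mm along pin x) meet the plate. They need 10 to 22 N to push in or pull out, inside 1 to 5 N.
- daikon_half: half a green-topped daikon radish, 110x82x82, lying on the worktop, loose; not to be touched; origin under its centre
- carrot: a whole carrot, 181 long, loose; not to be touched; origin under its centre
- white_bowl: a white stoneware bowl, 120 across, 57 high, loose; not to be touched; origin under its centre
- lemon: a lemon, 83x58x58, loose; not to be touched; origin under its centre
- peeler: a yellow-handled peeler, 170x25x18, loose; not to be touched; origin under its centre

How it is judged:
On the way, in this order (a step that is already met when the one before it is completed fails the run):
1. the pin is drawn up clear of the short-cut plate, at least 19 mm, with the stop still at the short setting (z of pin in the frame of jig above 0.097 m and value of joint stop below 0.006 m), for 0.1 s.
2. the stop has been slid along to the long-cut plate (29 mm or more) (value of joint stop above 0.029 m), for 0.1 s.
At the end, for the whole second after the job is handed in: The pin stands upright (within 0.08 rad) in the stop's bore (axis within 4 mm of the bore's centre), collar home on the boss (origin 75 to 80.5 mm above the jig's underside), and holds the stop at the long-cut hole (stop between 29 and 60 mm from the short setting), both at rest (value of joint stop between 0.029 and 0.06 m and z of pin in the frame of jig between 0.075 and 0.0805 m and horizontal distance between pin and stop_bore below 0.004 m and angle between the z axis of pin and the z axis of jig, either way round below 0.08 rad and linear speed of pin below 0.02 m/s and velocity of joint stop below 0.01 m/s); the robot touches nothing.
It fails at once if the pin is forced: it presses on the jig or stop with more than 70 N (contact force between pin and jig above 70 N).
It fails at once if the arm leans on the jig or stop with more than 30 N (contact force between any of the arm, the fingers and jig above 30 N).
It fails at once if a bystander is moved by more than 15 mm (distance of any of daikon_half, carrot, white_bowl, lemon, peeler from where it was at the start of the episode above 0.015 m).
It also fails if it takes over 58 s, if anything falls off the work surface, if the arm or the gripper's body presses on something with over 40 N, if the wrist force passes 120 N, or if a joint passes its speed limit or range.

ROBOT

A 6-joint arm with a two-finger parallel gripper is mounted at the origin on a cart in front of the work surface, level with it; the furniture and walls round the work are solid. World frame = base frame: x ahead of the robot, y to its left, z up, the work surface at z = 0. Lengths are in m, angles in rad, forces in N, time in s.
With the tool pointing down it reaches from about 0.4 to 0.825 m from the base axis. Payload 7 kg.
Tool frame: the origin (TCP) lies midway between the tips of the shut fingers; the grasp point (between the pads) lies 19 mm behind it; z points along the fingers, y is the line along which they close (so a half turn about z gives the same grasp; the last joint's range is limited). The gripper opens to 85 mm and grips with 20 to 120 N. Pads are 22 mm wide; open, the fingers measure 114 mm over their backs; the gripper's body (76 mm by 85 mm) begins 54 mm behind the grasp point. The pads swing forward as they close: fully open they stand 13 mm farther back than shut.
Start: joints at [1.559, 0.359, 0.012, 0, -1.224, -0.288], TCP at [0.199, 0.645, 0.231] pointing down, gripper open.
Joint ranges: [-3.07, 3.07], [-1.43, 2.12], [-1.02, 1.25], [-3.03, 1.67], [-3.05, -0], [-3.03, 3.03]. Speed limits (rad/s): [2.39, 2.39, 3.01, 3.14, 3.14, 3.14].

INTERFACE

Orientations are given as [roll, pitch, yaw] about the fixed x, y, z axes, in that order (R = Rz(yaw) Ry(pitch) Rx(roll)).
In Python, from plant import manip gives the robot as it stands.
- The arm moves only by the tool step_arm, never from a script. Its argument "steps" is a list of rows, each a list of 3 entries, a list of its own where there are three numbers: the opening, from 0 (shut) to 1 (fully open), then the shift along the tool's x, y, z as a fraction of full scale, then the turn about the tool's z as a fraction of full scale. In form: [[grip, [dx, dy, dz], turn], ...]. A call has 1 to 20 rows; each row is the pose to reach, as a shift and turn from the pose commanded when the call began, along the tool's axes at that moment; what a row does not reach only later rows make up. Full scale, the value 1, is 0.2 m for a shift and 0.5 rad for a turn. A row lasts 1/8 s, in which the tool goes at most 62.5 mm and 10.7 degrees, less where a joint would pass 70% of its speed; a pose out of reach is approached as far as the arm can. A call with a number of a shift or a turn outside -1 to 1 is refused whole. A call with a gripper value outside its range is refused whole. The fingers move at their own pace and stop on an object; "grip_force" is the grip in N (left out, the last holds). Time passes only in rows, so rows that repeat a pose let the fingers close. It gives the time, the measured TCP pose, the force, the opening and the grip force at its end, in the units of the state.
- manip.get_obs(): the state, without advancing time (a new reading comes with each control period).
- manip.grab_frame(name): name is "scene" or "top" or "wrist"; returns a dict with "img" (384x512x3 uint8, red, green, blue), "fovy" (degrees; the focal length in pixels is half the picture's height over the tangent of half this angle, whatever the lens; pixels are square), "cx", "cy" (the principal point, pixels), "dist" ([k1, k2, p1, p2, k3] as OpenCV has them; the pictures are not rectified), "extrinsics" (4x4, takes a point from world to camera coordinates). Camera axes: x right, y down, z forward; pixel columns grow to the right and rows downward; lengths in m; the calibration is good to about 2 mm. A picture is of the moment at which its call begins. There is no depth.
- manip.close_job(): hands the job in; it is judged then, once.
Trained networks look in the newest picture that a camera, given by its name, has taken for a name from the list of things; names that differ only in an ending like _2 or _b are one class to them, and where a whole thing is asked for, a point or a joint stands for the part that bears it (a point fixed in the world has none). Each returns a list of dicts, best first, with "p" (0 to 1); they miss things now and then, are a little off and sometimes report something else, mostly with a low value. They report only what shows in the picture. A call takes as long as a camera call.
- manip.search_frame(name, camera): "xyz" ([x, y, z] in m, in world coordinates, good to about 4 mm: the middle of the surface that is visible of it).
- manip.outline_of(name, camera): "region" (384x512 bool, what is visible of it).
- manip.place_of(name, camera): "xyz" ([x, y, z] in m, in world coordinates, good to about 4 mm: a listed point, or the origin of a listed thing).
The state is a dict: "time_s": time; "joints": joint angles; "qd": joint speeds; "tau": joint torques, N m; "tool_pos": TCP position; "tool_rot": TCP orientation; "ft_force": force on the tool from outside, world axes, zero at the start; "wrist_torque": the same for the moment, N m; "grip_width": finger opening in m; "gripper_force": force on a finger pad.
Only numpy, scipy, OpenCV 4.12 (cv2) and the standard library are available. Lean on these libraries where they do the work, as an engineer would, in place of code of your own. Each camera call takes 0.05 s, during which the arm holds its last target. There are 200 camera calls.

## Working session

There is one attempt and no reset: what is moved stays moved. The work goes in short steps, Python scripts to look and compute and a tool call to move; the robot and the scene stay as the last step left them, time stands still between calls to the robot, and variables do not carry over. Pictures are saved under pics/ and viewed, at most 10 in all, crops included, and the job is handed in when it is done.

Besides the shell and the picture viewer there is one more tool, called after ">>>" as a command line: name --argument value ..., lists and objects as JSON in quotes. step_arm: Moves the arm, as the interface text tells. Its arguments: {"type":"object","properties":{"steps":{"type":"array","items":{"type":"array"}},"grip_force":{"type":"number"}},"required":["steps"]}

```bash
mkdir -p pics; cat > h.py <<'E'
from plant import manip
import numpy as np, cv2
def K(f):
    h,w=f["img"].shape[:2]; fl=h/2/np.tan(np.radians(f["fovy"])/2)
    return np.array([[fl,0,f["cx"]],[0,fl,f["cy"]],[0,0,1.]])
def proj(f,P):
    E=np.array(f["extrinsics"]); 
    return cv2.projectPoints(np.array(P,float).reshape(-1,3),cv2.Rodrigues(E[:3,:3])[0],E[:3,3],K(f),np.array(f["dist"],float))[0].reshape(-1,2)
def ray(f,uv,z):
    n=cv2.undistortPoints(np.array(uv,float).reshape(-1,1,2),K(f),np.array(f["dist"],float)).reshape(-1,2)
    E=np.array(f["extrinsics"]);R=E[:3,:3];c=-R.T@E[:3,3]
    d=np.c_[n,np.ones(len(n))]@R
    return c+d*((z-c[2])/d[:,2:])
def save(f,n): cv2.imwrite(n,f["img"][:,:,::-1])
E
python3 - <<'E'
from h import *
fs={}
for c in ("scene","top"):
    f=manip.grab_frame(c);fs[c]=f
    for n in ("jig","short_hole","stop_bore","pin","pin_grip","daikon_half","carrot","white_bowl","lemon","peeler"):
        try:
            r=manip.place_of(n,c); print(c,n,[(np.round(q["xyz"],4).tolist(),round(q["p"],2)) for q in r[:2]])
        except Exception as e: print(n,e)
save(fs["scene"],"pics/s1.png");save(fs["top"],"pics/t1.png")
o=manip.get_obs();print({k:np.round(v,3).tolist() for k,v in o.items()})
E
```

```text
scene jig [([0.4152, -0.0033, -0.0037], 0.86)]
scene short_hole [([0.4525, -0.0323, 0.0419], 0.69)]
scene stop_bore [([0.4569, -0.0354, 0.0777], 0.92), ([0.4522, -0.0334, 0.0443], 0.5)]
scene pin [([0.4571, -0.0393, 0.0751], 0.43)]
scene pin_grip [([0.4554, -0.0378, 0.0924], 0.44)]
scene daikon_half [([0.5671, 0.39, 0.0042], 0.76)]
scene carrot [([0.3429, -0.4055, -0.0008], 0.68)]
scene white_bowl []
scene lemon [([0.5207, -0.3287, 0.001], 0.55), ([0.457, -0.0384, 0.0935], 0.35)]
scene peeler [([0.458, -0.038, 0.0938], 0.68)]
top jig [([0.4136, -0.0015, -0.0013], 0.81)]
top short_hole [([0.4547, -0.038, 0.0393], 0.62), ([0.3995, 0.4241, -0.0014], 0.3)]
top stop_bore [([0.4599, -0.0356, 0.0739], 0.95), ([0.3428, -0.4042, 0.0032], 0.6)]
top pin [([0.4579, -0.035, 0.0745], 0.59)]
top pin_grip [([0.4606, -0.0365, 0.0994], 0.4), ([0.5159, -0.3291, 0.0044], 0.37)]
top daikon_half [([0.5701, 0.3934, -0.0003], 0.67)]
top carrot [([0.3436, -0.4081, 0.0005], 0.57)]
top white_bowl [([0.5103, -0.4724, -0.0003], 0.59)]
top lemon [([0.5198, -0.3303, 0.0028], 0.69)]
top peeler [([0.4031, 0.4258, -0.0007], 0.73)]
{'time_s': 1.1, 'joints': [1.559, 0.359, 0.012, -0.0, -1.224, -0.288], 'qd': [0.0, 0.0, 0.001, -0.0, 0.001, -0.002], 'tau': [-0.0, -58.299, 29.367, 6.942, -0.001, -0.0], 'tool_pos': [0.199, 0.645, 0.231], 'tool_rot': [-3.142, 0.0, -0.3], 'ft_force': [-0.974, 0.675, -0.461], 'wrist_torque': [-0.008, 0.041, 0.014], 'gripper_force': 0.0, 'grip_width': 0.085}
```

```bash
python3 -c "
import cv2,numpy as np
cv2.imwrite('pics/c1.png',np.hstack([cv2.resize(cv2.imread('pics/'+n),(400,300)) for n in('s1.png','t1.png')]))"
```

```text
(no output)
```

View pics/t1.png

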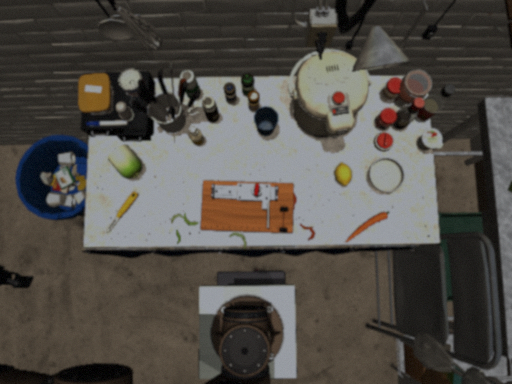

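View pics/s1.png

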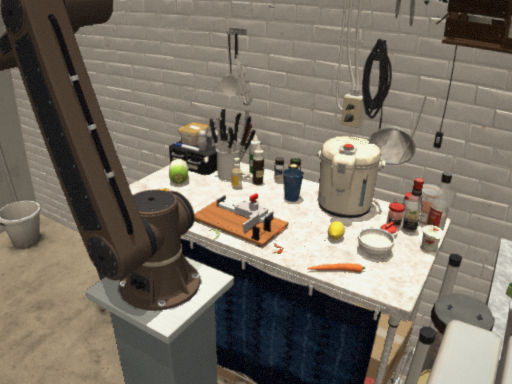

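The top view shows the jig at about (250,205) with the rail on the far side, the gate on the right, and the red handle at (257,189) lying across the rail. The yaw is near 0, and the scene view agrees. Next I'll move above the pin.

>>> step_arm --steps '[[1,[0.75,0.957,0],0],[1,[0.75,0.957,0],0],[1,[0.75,0.957,0],0],[1,[0.75,0.957,0],0],[1,[0.75,0.957,0],0]]' --grip_force 40

```text
time_s: 1.72
tool_pos: [0.287, 0.4147, 0.2322]
tool_rot: [-3.14, 0.0, -0.302]
ft_force: [1.0, 0.7, 0.5]
grip_width: 0.0854
gripper_force: 0.0
```

>>> step_arm --steps '[[1,[0.75,0.957,0],0],[1,[0.75,0.957,0],0],[1,[0.75,0.957,0],0],[1,[0.75,0.957,0],0],[1,[0.75,0.957,0],0]]'

```text
time_s: 2.35
tool_pos: [0.3737, 0.1883, 0.2316]
tool_rot: [-3.141, -0.0, -0.304]
ft_force: [0.5, -0.0, -0.1]
grip_width: 0.0855
gripper_force: 0.0
```

>>> step_arm --steps '[[1,[0.75,0.957,0],-0.6],[1,[0.75,0.957,0],-0.6],[1,[0.75,0.957,0],-0.6],[1,[0.75,0.957,0],-0.6],[1,[0.75,0.957,0],-0.6],[1,[0.75,0.957,0],-0.6]]'

```text
time_s: 3.1
tool_pos: [0.4601, -0.0365, 0.231]
tool_rot: [3.141, 0.001, -0.001]
ft_force: [-0.2, 0.1, -0.4]
grip_width: 0.0853
gripper_force: 0.0
```

```bash
python3 - <<'E'
from h import *
f=manip.grab_frame("wrist");save(f,"pics/w1.png")
for n in ("jig","short_hole","stop_bore","pin","pin_grip"):
    r=manip.place_of(n,"wrist"); print(n,[(np.round(q["xyz"],4).tolist(),round(q["p"],2)) for q in r[:2]])
o=manip.get_obs();print({k:np.round(o[k],3).tolist() for k in("time_s","tool_pos","tool_rot","ft_force")})
E
python3 -c "
import cv2;cv2.imwrite('pics/w1b.png',cv2.resize(cv2.imread('pics/w1.png'),(800,600)))"
```

```text
jig [([0.4099, -0.0046, 0.001], 0.86)]
short_hole [([0.4568, -0.0351, 0.0467], 0.73)]
stop_bore [([0.4557, -0.033, 0.0742], 0.94)]
pin [([0.4595, -0.0361, 0.0831], 0.64)]
pin_grip [([0.4565, -0.0384, 0.0947], 0.68)]
{'time_s': 3.4, 'tool_pos': [0.46, -0.035, 0.232], 'tool_rot': [-3.141, -0.0, 0.002], 'ft_force': [-0.743, -0.313, 0.298]}
```

View pics/w1b.png

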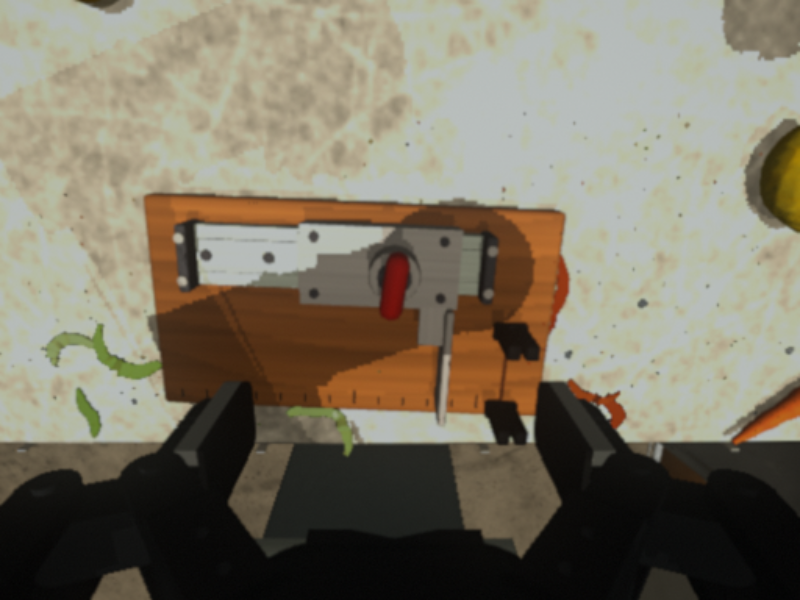

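The wrist view shows the jig's far edge from (146,195) to (563,212), the boss at about (395,272), and the red handle from (399,256) to (391,317) lying across the rail. I'll compute yaw and positions from these.

```bash
python3 - <<'E'
from h import *
f=manip.grab_frame("wrist");s=512/800
P=ray(f,np.array([[146,195],[563,212],[167,402],[540,417]])*s,.022);print(P.round(4), P[:2].mean(0))
for a in(P[0]-P[1],P[2]-P[3]): print("yaw",np.arctan2(-a[0],a[1]))
im=cv2.cvtColor(f["img"],cv2.COLOR_RGB2HSV)
m=((((im[...,0]<6)|(im[...,0]>172))&(im[...,1]>180)&(im[...,2]>60))*255).astype(np.uint8); m[:,:230]=0;m[:,275:]=0;m[:150]=0;m[215:]=0
r=cv2.minAreaRect(cv2.findNonZero(m));b=cv2.boxPoints(r);print(r)
Q=ray(f,b,.100);print(Q.round(4),Q.mean(0).round(4))
# predicted handle silhouettes
def box(c,yaw):
    R=np.array([[np.cos(yaw),-np.sin(yaw)],[np.sin(yaw),np.cos(yaw)]])
    return [[*(np.array(c)+R@np.array([x,y])),z] for x in(-.02,.02) for y in(-.007,.007) for z in(.086,.108)]
from scipy.optimize import least_squares
c0=cv2.findNonZero(m).reshape(-1,2)
def cost(p):
    h=cv2.convexHull(proj(f,box(p[:2],p[2])).astype(np.float32))
    M=np.zeros(m.shape,np.uint8);cv2.fillPoly(M,[np.round(h*16).astype(np.int32)],255,shift=4,lineType=cv2.LINE_AA)
    return np.abs(M.astype(float)-m).sum()/255
from scipy.optimize import minimize
best=min((minimize(cost,[.457,-.036,y],method="Nelder-Mead",options=dict(initial_simplex=[[.457,-.036,y],[.46,-.036,y],[.457,-.033,y],[.457,-.036,y+.1]])) for y in(-.15,0,.15)),key=lambda r:r.fun)
print(best.x,best.fun,(m>0).sum())
E
```

```text
[[ 0.5037  0.144   0.022 ]
 [ 0.4922 -0.1587  0.022 ]
 [ 0.3358  0.1515  0.022 ]
 [ 0.3229 -0.1575  0.022 ]] [ 0.49794366 -0.0073622   0.022     ]
yaw -0.03793148214465035
yaw -0.04166816795600577
((253.17567443847656, 182.94595336914062), (13.809514999389648, 40.93534851074219), 9.462321281433105)
[[ 0.4392 -0.027   0.1   ]
 [ 0.478  -0.0333  0.1   ]
 [ 0.4759 -0.0457  0.1   ]
 [ 0.4369 -0.0399  0.1   ]] [ 0.4575 -0.0365  0.1   ]
[ 0.45533357 -0.03634472 -0.06677182] 292.1411764705882 522
```

Jig yaw is about -0.04, the pin is at about (0.457,-0.036), and the handle yaw is about -0.13. I'll descend and close gently.

>>> step_arm --steps '[[1,[-0.015,0.002,0.2],0.26],[1,[-0.015,0.002,0.4],0.26],[1,[-0.015,0.002,0.6],0.26],[1,[-0.015,0.002,0.68],0.26],[1,[-0.015,0.002,0.74],0.26],[1,[-0.015,0.002,0.74],0.26]]' --grip_force 20

```text
time_s: 4.2
tool_pos: [0.4565, -0.0368, 0.083]
tool_rot: [3.141, 0.001, -0.129]
ft_force: [0.6, 1.0, 0.9]
grip_width: 0.0853
gripper_force: 0.0
```

>>> step_arm --steps '[[0.4,[0,0,0],0],[0.4,[0,0,0],0],[0.1,[0,0,0],0],[0.1,[0,0,0],0],[0.1,[0,0,0],0],[0.1,[0,0,0],0],[0.1,[0,0,0],0],[0.1,[0,0,0],0]]'

```text
time_s: 5.2
tool_pos: [0.4569, -0.037, 0.0836]
tool_rot: [3.142, -0.0, -0.13]
ft_force: [-1.8, 0.1, 5.7]
grip_width: 0.0133
gripper_force: 24.2
```

```bash
python3 - <<'E'
from h import *
f=manip.grab_frame("wrist");cv2.imwrite("pics/w2.png",cv2.resize(f["img"][:,:,::-1],(800,600)))
o=manip.get_obs();print({k:np.round(o[k],4).tolist() for k in("time_s","tool_pos","tool_rot","ft_force","wrist_torque","grip_width","gripper_force")})
E
```

```text
{'time_s': 5.25, 'tool_pos': [0.4569, -0.037, 0.0836], 'tool_rot': [-3.1416, -0.0004, -0.1296], 'ft_force': [-0.5953, 0.9606, 6.1524], 'wrist_torque': [0.1774, 0.6065, -0.0044], 'grip_width': 0.0132, 'gripper_force': 24.2463}
```

View pics/w2.png

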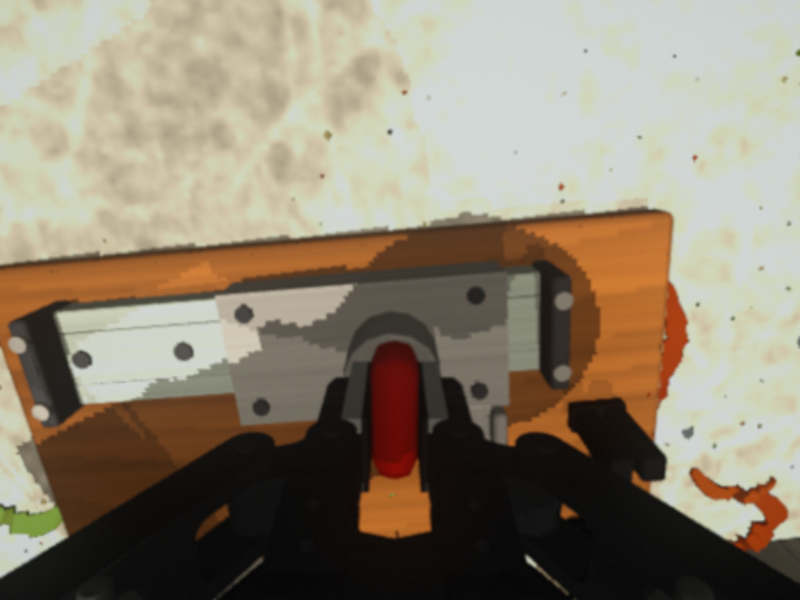

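The handle sits centred between the pads, at (395,410) in the wrist view. I'll firm the grip and pull up about 22.5 mm.

>>> step_arm --steps '[[0.1,[0,0,0],0],[0.1,[0,0,0],0],[0.1,[0,0,-0.02],0],[0.1,[0,0,-0.04],0],[0.1,[0,0,-0.06],0],[0.1,[0,0,-0.08],0],[0.1,[0,0,-0.1],0],[0.1,[0,0,-0.113],0],[0.1,[0,0,-0.113],0],[0.1,[0,0,-0.113],0]]' --grip_force 70

```text
time_s: 6.5
tool_pos: [0.4567, -0.0371, 0.1059]
tool_rot: [3.142, -0.0, -0.13]
ft_force: [1.1, 0.3, -1.0]
grip_width: 0.0128
gripper_force: 70.3
```

```bash
python3 - <<'E'
from h import *
f=manip.grab_frame("wrist");cv2.imwrite("pics/w3.png",cv2.resize(f["img"][:,:,::-1],(800,600)))
for n in ("stop_bore","pin","pin_grip"):
    r=manip.place_of(n,"wrist"); print(n,[(np.round(q["xyz"],4).tolist(),round(q["p"],2)) for q in r[:2]])
o=manip.get_obs();print({k:np.round(o[k],4).tolist() for k in("time_s","tool_pos","tool_rot","ft_force","wrist_torque","grip_width","gripper_force")})
E
```

```text
stop_bore [([0.4546, -0.0326, 0.073], 0.67)]
pin [([0.459, -0.0329, 0.1004], 0.62)]
pin_grip [([0.4576, -0.0411, 0.1146], 0.75)]
{'time_s': 6.7, 'tool_pos': [0.4567, -0.037, 0.1058], 'tool_rot': [3.1415, 0.0001, -0.1298], 'ft_force': [1.0199, 1.2582, 0.4725], 'wrist_torque': [0.2745, -0.1384, 0.0034], 'grip_width': 0.0126, 'gripper_force': 70.2708}
```

View pics/w3.png

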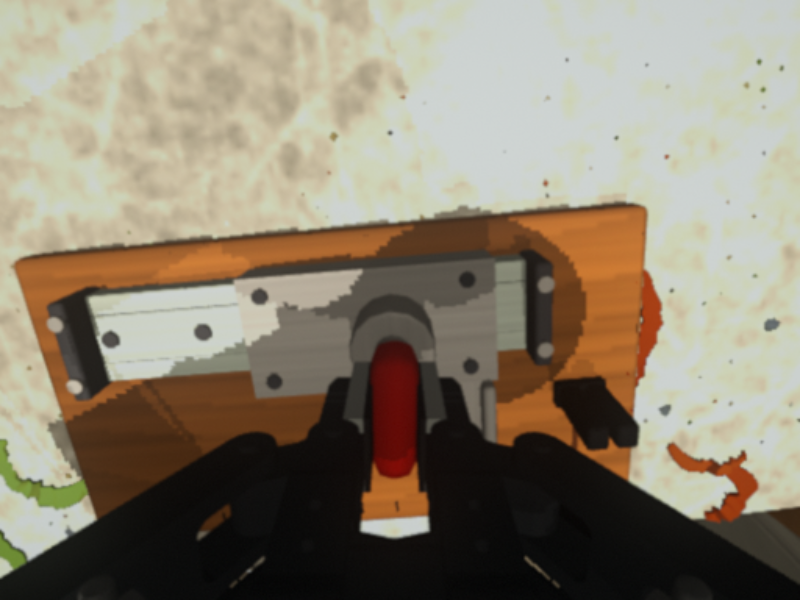

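The stop hasn't moved, and the pin is raised about 22 mm with no slip. I'll slide 34.5 mm along jig +y.

>>> step_arm --steps '[[0.1,[-0.002,-0.025,0],0],[0.1,[-0.0045,-0.05,0],0],[0.1,[-0.007,-0.075,0],0],[0.1,[-0.009,-0.1,0],0],[0.1,[-0.011,-0.125,0],0],[0.1,[-0.0135,-0.15,0],0],[0.1,[-0.0155,-0.172,0],0],[0.1,[-0.0155,-0.172,0],0],[0.1,[-0.0155,-0.172,0],0]]'

```text
time_s: 7.82
tool_pos: [0.4581, -0.0023, 0.1059]
tool_rot: [-3.141, -0.0, -0.13]
ft_force: [-0.3, 0.7, -0.8]
grip_width: 0.0126
gripper_force: 70.4
```

>>> step_arm --steps '[[0.1,[0,0,0.005],0],[0.1,[0,0,0.01],0],[0.1,[0,0,0.01],0]]'

```text
time_s: 8.2
tool_pos: [0.4581, -0.0026, 0.1038]
tool_rot: [3.142, 0.0, -0.13]
ft_force: [0.7, -0.0, -1.1]
grip_width: 0.0129
gripper_force: 70.4
```

>>> step_arm --steps '[[0.1,[0,0,0.0025],0],[0.1,[0,0,0.0025],0],[0.1,[0,0,0.0025],0]]'

```text
time_s: 8.57
tool_pos: [0.4582, -0.0026, 0.1037]
tool_rot: [3.142, -0.0, -0.13]
ft_force: [-1.3, -1.0, 4.8]
grip_width: 0.0125
gripper_force: 71.2
```

>>> step_arm --steps '[[0.1,[0,0,0.0025],0],[0.1,[0,0,0.0025],0],[0.1,[0,0,0.0025],0]]'

```text
time_s: 8.95
tool_pos: [0.4583, -0.0026, 0.1036]
tool_rot: [3.142, -0.001, -0.129]
ft_force: [-3.0, -0.7, 10.0]
grip_width: 0.0128
gripper_force: 72.1
```

Contact on the plate at about 20 mm raise, as expected. I'll sweep along with a light press.

>>> step_arm --steps '[[0.1,[0,0,-0.0015],0],[0.1,[-0.0005,-0.005,-0.0015],0],[0.1,[-0.0009,-0.01,-0.0015],0],[0.1,[-0.0009,-0.01,-0.0015],0]]'

```text
time_s: 9.45
tool_pos: [0.4585, -0.001, 0.1037]
tool_rot: [3.141, -0.001, -0.129]
ft_force: [-0.1, -3.9, 7.1]
grip_width: 0.0125
gripper_force: 71.5
```

>>> step_arm --steps '[[0.1,[-0.0005,-0.005,0],0],[0.1,[-0.0009,-0.01,0],0],[0.1,[-0.0009,-0.01,0],0]]'

```text
time_s: 9.82
tool_pos: [0.4585, 0.001, 0.1036]
tool_rot: [3.141, -0.001, -0.129]
ft_force: [-0.7, -4.1, 5.6]
grip_width: 0.0125
gripper_force: 71.5
```

>>> step_arm --steps '[[0.1,[-0.0005,-0.005,0],0],[0.1,[-0.0009,-0.01,0],0],[0.1,[-0.0009,-0.01,0],0]]'

```text
time_s: 10.2
tool_pos: [0.4586, 0.003, 0.1036]
tool_rot: [3.141, -0.001, -0.129]
ft_force: [-1.2, -4.0, 6.2]
grip_width: 0.0126
gripper_force: 71.5
```

>>> step_arm --steps '[[0.1,[-0.0005,-0.005,0],0],[0.1,[-0.0009,-0.01,0],0],[0.1,[-0.0009,-0.01,0],0]]'

```text
time_s: 10.58
tool_pos: [0.4587, 0.005, 0.1036]
tool_rot: [3.141, -0.001, -0.129]
ft_force: [-0.9, -3.6, 5.6]
grip_width: 0.0127
gripper_force: 71.5
```

>>> step_arm --steps '[[0.1,[-0.0005,-0.005,0],0],[0.1,[-0.0009,-0.01,0],0],[0.1,[-0.0009,-0.01,0],0]]'

```text
time_s: 10.95
tool_pos: [0.4588, 0.0071, 0.1036]
tool_rot: [3.141, -0.001, -0.129]
ft_force: [0.5, -3.6, 4.9]
grip_width: 0.0125
gripper_force: 71.4
```

>>> step_arm --steps '[[0.1,[-0.0005,-0.005,0],0],[0.1,[-0.0009,-0.01,0],0],[0.1,[-0.0009,-0.01,0],0]]'

```text
time_s: 11.32
tool_pos: [0.4588, 0.0093, 0.1034]
tool_rot: [3.141, -0.0, -0.13]
ft_force: [-0.2, -4.2, 4.9]
grip_width: 0.0132
gripper_force: 71.2
```

z has dipped slightly, so the hole may be near. I'll move 1 mm on and press a little.

>>> step_arm --steps '[[0.1,[-0.0005,-0.005,0],0],[0.1,[-0.0005,-0.005,0],0]]'

```text
time_s: 11.58
tool_pos: [0.4586, 0.0107, 0.1029]
tool_rot: [-3.141, 0.0, -0.13]
ft_force: [0.7, -2.1, -1.3]
grip_width: 0.0127
gripper_force: 70.5
```

>>> step_arm --steps '[[0.1,[0,0,0.002],0],[0.1,[0,0,0.004],0],[0.1,[0,0,0.004],0]]'

```text
time_s: 11.95
tool_pos: [0.4585, 0.0106, 0.1023]
tool_rot: [-3.141, 0.0, -0.13]
ft_force: [0.6, -1.3, -1.1]
grip_width: 0.0129
gripper_force: 70.3
```

The tip is in the hole and moving freely. I'll lower to where the balls meet the plate.

>>> step_arm --steps '[[0.1,[0,0,0.005],0],[0.1,[0,0,0.01],0],[0.1,[0,0,0.012],0],[0.1,[0,0,0.012],0]]'

```text
time_s: 12.45
tool_pos: [0.4587, 0.0107, 0.1]
tool_rot: [-3.141, -0.0, -0.13]
ft_force: [0.6, 0.8, -0.4]
grip_width: 0.0123
gripper_force: 70.3
```

>>> step_arm --steps '[[0.1,[0,0,0.003],0],[0.1,[0,0,0.006],0],[0.1,[0,0,0.006],0]]'

```text
time_s: 12.82
tool_pos: [0.4587, 0.0106, 0.0988]
tool_rot: [-3.141, -0.0, -0.13]
ft_force: [1.5, 0.8, -0.6]
grip_width: 0.0125
gripper_force: 70.5
```

>>> step_arm --steps '[[0.1,[0,0,0.003],0],[0.1,[0,0,0.006],0],[0.1,[0,0,0.006],0]]'

```text
time_s: 13.2
tool_pos: [0.459, 0.0107, 0.098]
tool_rot: [-3.141, -0.001, -0.13]
ft_force: [1.1, 1.0, 4.4]
grip_width: 0.0125
gripper_force: 71.3
```

>>> step_arm --steps '[[0.1,[0,0,0.0025],0],[0.1,[0,0,0.005],0],[0.1,[0,0,0.005],0]]'

```text
time_s: 13.58
tool_pos: [0.459, 0.0107, 0.0971]
tool_rot: [-3.141, -0.001, -0.13]
ft_force: [-0.5, 0.4, 5.5]
grip_width: 0.0127
gripper_force: 71.4
```

>>> step_arm --steps '[[0.1,[0,0,0.004],0],[0.1,[0,0,0.008],0],[0.1,[0,0,0.008],0]]'

```text
time_s: 13.95
tool_pos: [0.4587, 0.0107, 0.0949]
tool_rot: [-3.141, -0.0, -0.13]
ft_force: [2.4, 1.8, -0.1]
grip_width: 0.0131
gripper_force: 70.6
```

>>> step_arm --steps '[[0.1,[0,0,0.0025],0],[0.1,[0,0,0.005],0],[0.1,[0,0,0.005],0]]'

```text
time_s: 14.32
tool_pos: [0.4586, 0.0106, 0.0938]
tool_rot: [-3.142, 0.0, -0.13]
ft_force: [2.2, 2.3, -0.9]
grip_width: 0.0123
gripper_force: 70.5
```

>>> step_arm --steps '[[0.1,[0,0,0.01],0],[0.1,[0,0,0.02],0],[0.1,[0,0,0.03],0],[0.1,[0,0,0.04],0],[0.1,[0,0,0.04],0]]'

```text
time_s: 14.95
tool_pos: [0.4584, 0.0106, 0.0855]
tool_rot: [3.142, 0.001, -0.13]
ft_force: [3.9, 3.4, -8.8]
grip_width: 0.0126
gripper_force: 69.4
```

>>> step_arm --steps '[[0.1,[0,0,0.004],0],[0.1,[0,0,0.009],0],[0.1,[0,0,0.009],0]]'

```text
time_s: 15.32
tool_pos: [0.4587, 0.0105, 0.0844]
tool_rot: [-3.142, -0.0, -0.13]
ft_force: [0.9, 3.4, -1.2]
grip_width: 0.0125
gripper_force: 70.5
```

>>> step_arm --steps '[[0.1,[0,0,0.004],0],[0.1,[0,0,0.006],0],[0.1,[0,0,0.006],0]]'

```text
time_s: 15.7
tool_pos: [0.4588, 0.0106, 0.0837]
tool_rot: [-3.142, -0.001, -0.129]
ft_force: [-0.9, 4.2, 8.1]
grip_width: 0.0128
gripper_force: 71.9
```

>>> step_arm --steps '[[0.1,[0,0,0.003],0],[0.1,[0,0,0.003],0],[0.1,[0,0,0.003],0]]'

```text
time_s: 16.08
tool_pos: [0.4588, 0.0105, 0.0837]
tool_rot: [-3.142, -0.001, -0.129]
ft_force: [-5.2, 4.5, 14.9]
grip_width: 0.0125
gripper_force: 72.9
```

The collar is home at 0.0837 m, the same height as at the start. I'll do a light tug test to check the ball lock.

>>> step_arm --steps '[[0.1,[0,0,-0.006],0],[0.1,[0,0,-0.011],0],[0.1,[0,0,-0.011],0],[0.1,[0,0,-0.011],0]]'

```text
time_s: 16.58
tool_pos: [0.4587, 0.0106, 0.0846]
tool_rot: [-3.142, 0.0, -0.13]
ft_force: [1.2, 2.7, -1.3]
grip_width: 0.0128
gripper_force: 70.4
```

>>> step_arm --steps '[[0.1,[0,0,-0.004],0],[0.1,[0,0,-0.008],0],[0.1,[0,0,-0.008],0]]'

```text
time_s: 16.95
tool_pos: [0.4584, 0.0106, 0.0857]
tool_rot: [-3.142, 0.001, -0.13]
ft_force: [4.2, 3.1, -8.9]
grip_width: 0.0126
gripper_force: 69.3
```

The pin holds at 9 N with about 2 mm of play, so it is locked. I'll push it home again, unload and release.

>>> step_arm --steps '[[0.1,[0,0,0.008],0],[0.1,[0,0,0.016],0],[0.1,[0,0,0.018],0],[0.1,[0,0,0.018],0]]'

```text
time_s: 17.45
tool_pos: [0.4588, 0.0105, 0.0837]
tool_rot: [3.142, -0.001, -0.129]
ft_force: [-3.8, 4.1, 11.0]
grip_width: 0.0126
gripper_force: 72.4
```

>>> step_arm --steps '[[0.1,[0,0,-0.003],0],[0.1,[0,0,-0.003],0]]' --grip_force 20

```text
time_s: 17.7
tool_pos: [0.4588, 0.0105, 0.0837]
tool_rot: [-3.142, -0.0, -0.129]
ft_force: [-1.3, 3.5, 7.6]
grip_width: 0.0131
gripper_force: 71.5
```

>>> step_arm --steps '[[0.5,[0,0,0],0],[0.5,[0,0,0],0],[0.7,[0,0,0],0],[0.7,[0,0,0],0],[0.7,[0,0,-0.1],0],[0.7,[0,0,-0.3],0],[0.7,[0,0,-0.5],0],[0.7,[0,0,-0.7],0],[0.7,[0,0,-0.7],0]]'

```text
time_s: 18.82
tool_pos: [0.4603, 0.011, 0.2263]
tool_rot: [-3.139, -0.005, -0.129]
ft_force: [0.7, 0.2, -0.7]
grip_width: 0.0593
gripper_force: 0.0
```

```bash
python3 - <<'E'
from h import *
f=manip.grab_frame("wrist");cv2.imwrite("pics/w4.png",cv2.resize(f["img"][:,:,::-1],(800,600)))
for n in ("stop_bore","pin","pin_grip"):
    r=manip.place_of(n,"wrist"); print(n,[(np.round(q["xyz"],4).tolist(),round(q["p"],2)) for q in r[:2]])
o=manip.get_obs();print({k:np.round(o[k],4).tolist() for k in("time_s","tool_pos","ft_force","grip_width")})
E
```

```text
stop_bore [([0.4552, 0.0105, 0.0752], 0.65)]
pin [([0.4596, 0.0137, 0.0765], 0.63), ([0.4112, -0.0052, -0.001], 0.23)]
pin_grip [([0.4634, 0.0081, 0.0939], 0.79)]
{'time_s': 19.025, 'tool_pos': [0.4579, 0.0103, 0.2222], 'ft_force': [-0.2971, -0.0653, 0.962], 'grip_width': 0.0593}
```

View pics/w4.png

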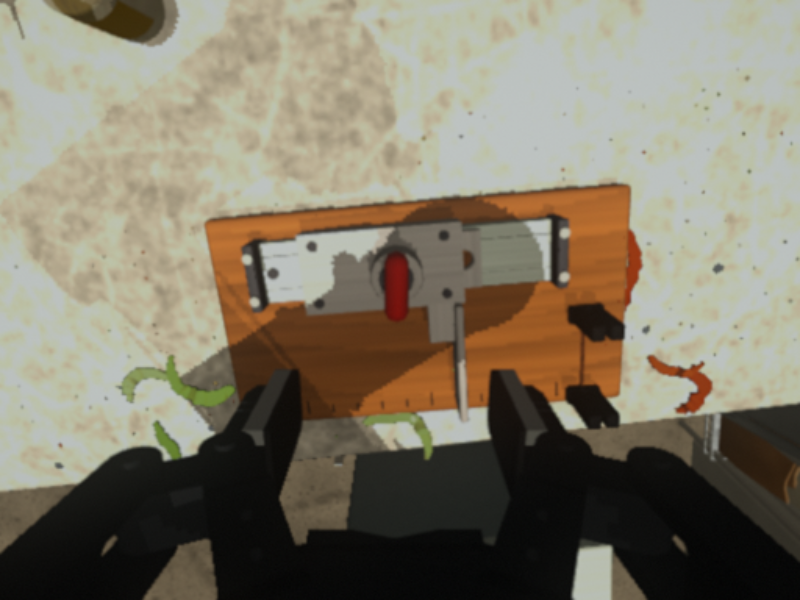

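The pin stands upright in the boss at (397,280) with its collar home. The old short-cut hole shows at (468,260), and the gripper is clear. I'll hand in.

```bash
python3 -c "
from plant import manip
print(manip.close_job())"
```

```text
the job is handed in; nothing more can be done
None
```

The stop is pinned at the long-cut hole, about 47 mm from the short setting, with the collar home and the ball lock holding a 9 N tug; the job is handed in, but no verdict came back.

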